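Light a sample plate from behind the UV screen

ROBOT

A 6-joint arm with a two-finger parallel gripper is mounted at the origin on the work surface. World frame = base frame: x ahead of the robot, y to its left, z up, the work surface at z = 0. Lengths are in m, angles in rad, forces in N, time in s.
With the tool pointing down it reaches from about 0.375 to 0.9 m from the base axis. Payload 3.1 kg.
Tool frame: the origin (TCP) lies between the finger pads; the fingertips stand 11 mm ahead of it and the grasp point (between the pads) lies 8 mm behind it; z points along the fingers, y is the line along which they close (so a half turn about z gives the same grasp; the last joint's range is limited). The gripper opens to 87 mm and grips with 3 to 60 N. Pads are 19 mm wide; open, the fingers measure 117 mm over their backs; the gripper's body (75 mm by 190 mm) begins 51 mm behind the grasp point.
Start: joints at [0.934, 0.527, 1.433, -0, 1.181, -0.178], TCP at [0.276, 0.561, 0.234] pointing down, gripper open.
Joint ranges: [-3.08, 3.08], [-0.75, 2.2], [0.22, 2.44], [-1.43, 4.57], [0, 2.65], [-2.85, 2.85]. Speed limits (rad/s): [2.79, 2.79, 3.14, 3.14, 3.14, 3.14].

INTERFACE

Orientations are given as a unit quaternion [x, y, z, w].
In Python, from rig import robot gives the robot as it stands.
- The arm moves only by the tool move_arm, never from a script. Its argument "moves" is text: rows parted by semicolons, each of 7 numbers parted by spaces: the shift along the tool's x, y, z in units of 100 mm (1.0 is 100 mm), then the turn, a rotation vector about the tool's x, y, z in units of 90 degrees (1.0 is 90 degrees), then the opening, from 0 (shut) to 1 (fully open). A call has 1 to 12 rows; each row is the pose to reach, as a shift and turn from the pose commanded when the call began, along the tool's axes at that moment; what a row does not reach only later rows make up. A row lasts 1/10 s, in which the tool goes at most 50 mm and 8.59 degrees, less where a joint would pass 70% of its speed; a pose out of reach is approached as far as the arm can. A call with a number of a shift or a turn outside -1 to 1 is refused whole. A call with a gripper value outside its range is refused whole. The fingers move at their own pace and stop on an object; "squeeze" is the grip in N (left out, the last holds). Time passes only in rows, so rows that repeat a pose let the fingers close. It gives the time, the measured TCP pose, the force, the opening and the grip force at its end, in the units of the state.
- robot.get_obs(): the state, without advancing time (a new reading comes with each control period).
- robot.camera(name): name is "scene" or "top" or "wrist"; returns a dict with "image" (384x512x3 uint8, red, green, blue), "intrinsics" (3x3 intrinsics, pixels), "dist_coeffs" ([k1, k2, p1, p2, k3] as OpenCV has them; the pictures are not rectified), "extrinsics" (4x4, takes a point from world to camera coordinates). Camera axes: x right, y up, looking along -z (the intrinsics and any distortion apply to the point x, -y, -z); pixel columns grow to the right and rows downward; lengths in m; the calibration is good to about 2 mm. A picture is of the moment at which its call begins. There is no depth.
- robot.hand_in(): hands the job in; it is judged then, once.
The state is a dict: "time": time; "q": joint angles; "joint_velocities": joint speeds; "joint_torque": joint torques, N m; "position": TCP position; "tool_rot": TCP orientation; "ft_force": force on the tool from outside, world axes, zero at the start; "moment": the same for the moment, N m; "grip_width": finger opening in m; "grip_force": force on a finger pad.
Only numpy, scipy, OpenCV 4.12 (cv2) and the standard library are available. Lean on these libraries where they do the work, as an engineer would, in place of code of your own. Each camera call takes 0.05 s, during which the arm holds its last target. There are 200 camera calls.

TASK

Take the bent rod off its stand, reach over the amber UV screen with it and push the red paddle switch fully over to the green mark; use only the rod on the switch, and do not knock hard against the screen. Then lay the rod back on its stand just as it was (handle in both forks, leg hanging down) and let go of it. Last, press the sprung tilt table down by its blue tab until it lies level, hold it level for about a second, and let it rise again; leave the other things on the bench where they stand.

Things in the scene. Friction and masses are not known exactly. Their poses are not given: they have to be found in the camera images.
- station: fixed plate illuminator, a white slab 300 mm (x, -110 to +190) by 240 mm (y), 30 mm high; origin on the bench, x points away from the robot, y left, z up. On it, along x: tilt table between two blue rails (tops 49 mm above the bench), screen at x = 60, switch at x = 120, lamp tube along y at x = 170 (top 56 mm above the bench at its ends). A fixed yellow box, 50 mm high, stands beyond it
- screen: the amber screen with a white rim, 240 mm along y, 9 mm thick, upright on the slab; origin at the middle of its foot (30 mm above the bench), its top edge 140 mm above the bench; axes as the station's
- switch (a joint): the red paddle switch, hinged about the station's x axis at switch_pivot: 0 = leaning 0.5 rad to the station's -y side (off, grey mark), 0.5 = upright, 1.0 = leaning 0.5 rad to the +y side, at its stop (on, green mark). The paddle is 26 mm wide along x, 8 mm thick and 50 mm long from the pivot. It starts within 0.2 of off, moves under about 1 N at its tip and stays where it is left
- switch_pivot (a point): the switch's hinge, 120 mm along the station's x, 38 mm above the bench
- switch_tip (a point): middle of the paddle's free end, 50 mm from the pivot (82 mm above the bench when leaning fully to either side, 88 mm upright)
- tilt (a joint): the sprung aluminium tilt table (138 mm along x, 150 mm along y, 8 mm thick, with a 96-well plate fixed on it), hinged along y at its rear edge, 40 mm along the station's x and 45 mm above the bench: 0 = raised 0.35 rad at its robot-side edge (rest), 0.35 = level at its stop, its top flush with the blue rails. The spring takes about 2 N at the tab to start and 6 N when level, and lifts it again when released
- tab (a point): middle of the top of the blue press tab (34 mm by 60 mm) on the tilt table's robot-side edge, 116 mm from the hinge; about 90 mm above the bench at rest, 51 mm when level. Moves with the table
- rod: the bent rod, loose, 0.27 kg, balanced at its origin in the middle of the orange handle. Handle: a bar along x, 126 mm long (from x = -68 to +58), 14 mm wide (y), 18 mm high (z), steel ball 24 mm across behind it. From its front an 8 mm steel rod runs on to x = 200 mm, where it bends straight down (-z)
- rod_tip (a point): lower end of the rod's down-bent leg, at x = 200, y = 0, z = -114 mm from the rod's origin
- stand: the fixed grey rod stand, base 160 mm (x) by 85 mm (y); two forks 50 mm before and behind its middle, each 14 mm along x, flared from 20 mm wide at the floor to about 45 mm at the top (166 mm above the bench). Origin on the bench under its middle. The rod's handle lies in both forks, its x along the stand's x
- stand_seat (a point): where the rod's origin lies when the rod is on the stand: 150 mm above the bench, midway between the forks (fork floor at 141 mm)
- glove_box: blue glove box 120 x 100 x 75 mm, loose bystander; origin under its middle
- spray_bottle: clear spray bottle, 72 mm across, 209 mm high, loose bystander; origin under its middle
- reagent_jar: jar with blue cap, 60 mm across, 90 mm high, loose bystander; origin under its middle
There are look-alikes about, which are no part of the job. What is meant by the stand is not purple, and is the smaller of those in its own colour.

How it is judged:
On the way, in this order (a step that is already met when the one before it is completed fails the run):
1. the switch is pushed fully over to the green side with the rod (value of joint switch above 0.85 rad), for 0.1 s.
2. the rod lies on its stand again, let go (value of joint switch above 0.85 rad and distance between rod and stand_seat below 0.016 m and angle between rod's own z axis and vertical below 0.12 rad and angle between the x axis of rod and the x axis of stand, either way round below 0.15 rad and contact force between rod and the fingers below 0.1 N and linear speed of rod below 0.03 m/s), for 0.3 s.
3. the tilt table is pressed level and held there for at least half a second (value of joint tilt above 0.315 rad and distance between rod and stand_seat below 0.016 m), for 0.5 s.
At the end, for the whole second after the job is handed in: Switch at 0.85 or more of 1.0; rod still and released on the stand (origin within 16 mm of stand_seat, upright within 0.12 rad, along the stand within 0.15 rad); tilt table risen again (below 0.06 rad), after being held within 0.035 rad of level (all of step 2 and value of joint tilt below 0.06 rad); the robot touches nothing.
It fails at once if the gripper or arm touches the switch (contact force between any of the fingers, the arm and switch above 0.3 N).
It fails at once if the screen is knocked hard (over 12 N) by the rod or the robot (contact force between any of rod, the fingers, the arm and screen above 12 N).
It fails at once if a bystander is moved by more than 30 mm or tipped (distance of any of glove_box, spray_bottle, reagent_jar from where it was at the start of the episode above 0.03 m or angle between any of glove_box, spray_bottle, reagent_jar's own z axis and vertical above 0.3 rad).
It also fails if it takes over 64 s, if anything falls off the work surface, if the arm or the gripper's body presses on something with over 40 N, if the wrist force passes 120 N, or if a joint passes its speed limit or range.

## Working session

There is one attempt and no reset: what is moved stays moved. The work goes in short steps, Python scripts to look and compute and a tool call to move; the robot and the scene stay as the last step left them, time stands still between calls to the robot, and variables do not carry over. Pictures are saved under pics/ and viewed, at most 10 in all, crops included, and the job is handed in when it is done.

Besides the shell and the picture viewer there is one more tool, called after "Request:" as a command line: name --argument value ..., lists and objects as JSON in quotes. move_arm: Moves the arm, as the interface text tells. Shifts and turns lie within -1 to 1; 1 stands for 100 mm of shift or 90 degrees of turn. Its arguments: {"type":"object","properties":{"moves":{"type":"string"},"squeeze":{"type":"number"}},"required":["moves"]}

```bash
mkdir -p pics; ls
cat > h.py <<'E'
import numpy as np, cv2
from rig import robot
from scipy.spatial.transform import Rotation as R
def save(n,f):
    c=robot.camera(n); cv2.imwrite(f,c["image"][:,:,::-1]); np.savez(f[:-4]+".npz",**{k:np.array(v) for k,v in c.items()}); return c
def load(f): return dict(np.load(f))
def ray(c,uv):
    p=cv2.undistortPoints(np.array([[uv]],float),c["intrinsics"],c["dist_coeffs"])[0,0]
    E=c["extrinsics"]; Rm=E[:3,:3]; o=-Rm.T@E[:3,3]; d=Rm.T@np.array([p[0],-p[1],-1]); return o,d/np.linalg.norm(d)
def onz(c,uv,z):
    o,d=ray(c,uv); return o+d*(z-o[2])/d[2]
def tri(c1,u1,c2,u2):
    o1,d1=ray(c1,u1); o2,d2=ray(c2,u2)
    s=np.linalg.lstsq(np.c_[d1,-d2],o2-o1,rcond=None)[0]
    a,b=o1+d1*s[0],o2+d2*s[1]; return (a+b)/2,np.linalg.norm(a-b)
def proj(c,P):
    P=np.atleast_2d(P); E=c["extrinsics"]; q=P@E[:3,:3].T+E[:3,3]; q=q*[1,-1,-1]
    return cv2.projectPoints(q,np.zeros(3),np.zeros(3),c["intrinsics"],c["dist_coeffs"])[0][:,0]
E
python3 - <<'E'
from h import *
a=save("scene","pics/s0.png")["image"]; b=save("top","pics/t0.png")["image"]
for n,im in(("s",a),("t",b)): cv2.imwrite(f"pics/{n}0b.png",cv2.resize(im[:,:,::-1],(800,600),interpolation=cv2.INTER_CUBIC))
print(robot.get_obs())
E
```

```text
pics
{'time': 0.1, 'q': array([ 9.34527193e-01,  5.28384012e-01,  1.43378441e+00, -1.99616638e-05,
        1.18141671e+00, -1.78540943e-01]), 'joint_velocities': array([-4.09900062e-04, -2.23509710e-03, -4.03914183e-03,  9.44351842e-05,
        1.79134282e-03,  1.96040658e-03]), 'joint_torque': array([-3.97137410e-04, -4.40988421e+01, -1.77149177e+01,  6.34846673e-02,
        5.34704095e-02, -3.90794980e-05]), 'position': array([0.27580353, 0.56012967, 0.23265958]), 'tool_rot': array([ 2.26867573e-01,  9.73925106e-01, -9.18353062e-04, -3.86262087e-04]), 'ft_force': array([-0.16895505, -0.05790489,  0.1953542 ]), 'moment': array([-0.00728812,  0.07260465,  0.01645793]), 'grip_force': 0.0, 'grip_width': 0.08693290274794048}
```

View pics/s0b.png

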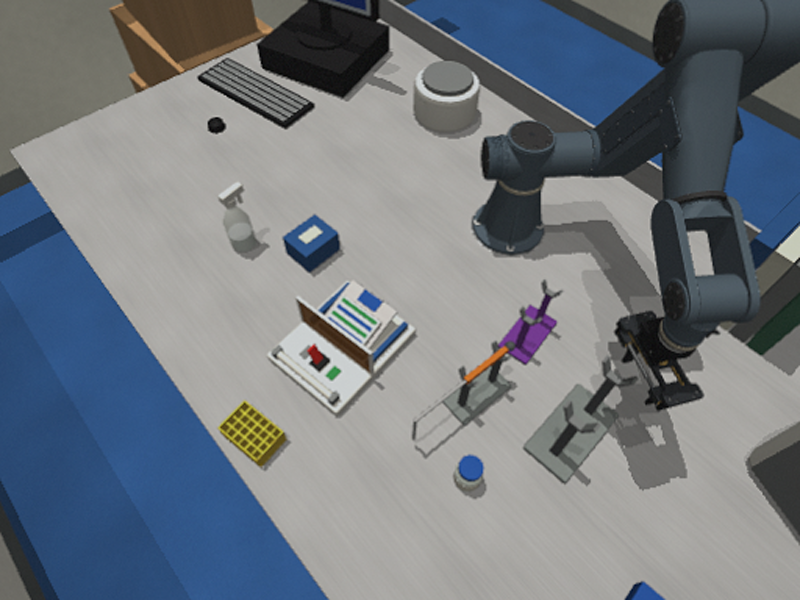

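View pics/t0b.png

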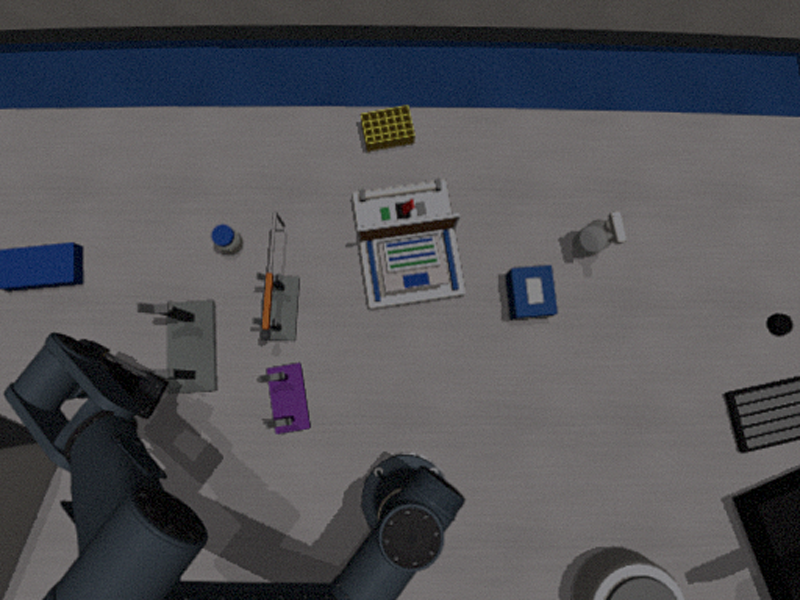

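The scene picture shows the rod on the small grey stand (orange handle near 487,363), station at about (345,340) and paddle at (317,355). The top picture shows the handle at (268,302), slab corners near (351,193), (370,307), (465,295), (446,180), and the blue tab at (415,280).

```bash
cat > m.py <<'E'
from h import *
s=load("pics/s0.npz"); t=load("pics/t0.npz")
def mask(c,lo,hi,box):
    h=cv2.cvtColor(c["image"],cv2.COLOR_RGB2HSV); m=cv2.inRange(h,lo,hi); b=np.array(box)/1.5625
    k=np.zeros_like(m); x0,y0,x1,y1=b.astype(int); k[y0:y1,x0:x1]=m[y0:y1,x0:x1]; return k
def stat(m):
    y,x=np.nonzero(m); p=np.c_[x,y].astype(float); c=p.mean(0); d=np.linalg.svd(p-c,full_matrices=0)[2][0]; a=(p-c)@d
    return c,c+d*(a.min()-.5),c+d*(a.max()+.5),len(p)
O=((5,150,100),(20,255,255))
ms=stat(mask(s,*O,(430,320,540,400))); mt=stat(mask(t,*O,(240,250,300,350)))
print("handle",ms,mt); print(tri(s,ms[0],t,mt[0])); 
for c,m in((s,ms),(t,mt)): print([onz(c,u,.157).round(4) for u in m[:3]])
Rd=((0,150,90),(4,255,255))
rs=stat(mask(s,*Rd,(290,330,340,380)));rt=stat(mask(t,*Rd,(385,190,430,225)));print("red",rs,rt,tri(s,rs[0],t,rt[0]))
B=((100,120,60),(125,255,255))
bs=stat(mask(s,*B,(355,285,385,308)));bt=stat(mask(t,*B,(400,270,432,290)));print("tab",bs,bt,tri(s,bs[0],t,bt[0]))
for n,u in dict(fl=(351,193),nl=(370,307),nr=(465,295),fr=(446,180)).items(): print(n,onz(t,np.array(u)/1.5625,.03))
for n,u in dict(fl=(338,412),nl=(415,330),fr=(268,357)).items(): print(n,onz(s,np.array(u)/1.5625,.03))
print("stand base",[onz(t,np.array(u)/1.5625,.01).round(3) for u in((275,277),(299,277),(297,339),(262,341))])
print(R.from_quat(robot.get_obs()["tool_rot"]).as_matrix().round(3))
E
python3 m.py
```

```text
handle (array([310.68656716, 232.75373134]), array([324.08282174, 222.29363604]), array([297.30466565, 243.20261946]), 134) (array([170.50769231, 192.23846154]), array([171.89090717, 174.41243667]), array([169.16117085, 209.59160434]), 130)
(array([0.45019842, 0.31298706, 0.15519751]), np.float64(0.0004956404831889857))
[array([0.4509, 0.3136, 0.157 ]), array([0.3857, 0.3162, 0.157 ]), array([0.5136, 0.3111, 0.157 ])]
[array([0.4501, 0.3124, 0.157 ]), array([0.5127, 0.3102, 0.157 ]), array([0.3901, 0.3146, 0.157 ])]
red (array([201.51666667, 226.66666667]), array([198.40150763, 221.35832499]), array([204.47778224, 231.71251281]), 60) (array([263.5, 130.5]), array([262.70510489, 128.58095345]), array([264.29489511, 132.41904655]), 4) (array([ 0.70123824, -0.00657264,  0.05787057]), np.float64(0.013907657014639791))
tab (array([236.08333333, 191.64583333]), array([229.91250567, 188.28164455]), array([242.84363526, 195.33138949]), 96) (array([265.69724771, 178.72477064]), array([273.73317486, 177.52602209]), array([257.77879173, 179.90599559]), 109) (array([ 0.5117207 , -0.01849147,  0.09348356]), np.float64(0.0003647889060527656))
fl [0.74227295 0.13940547 0.03      ]
nl [0.45421594 0.0878041  0.03      ]
nr [ 0.48559317 -0.14331525  0.03      ]
fr [ 0.77892533 -0.09951553  0.03      ]
fl [0.74076747 0.14251771 0.03      ]
nl [0.45715782 0.09680813 0.03      ]
fr [ 0.78276676 -0.08368195  0.03      ]
stand base [array([0.53 , 0.326, 0.01 ]), array([0.531, 0.266, 0.01 ]), array([0.377, 0.266, 0.01 ]), array([0.371, 0.351, 0.01 ])]
[[-0.897  0.442 -0.001]
 [ 0.442  0.897 -0.002]
 [ 0.    -0.002 -1.   ]]
```

```bash
cat > g.py <<'E'
from h import *
def go(P,ang,pos=None):
    """shift (100 mm) and turn (90 deg) in present tool axes to TCP P, tool x axis at ang degrees, pointing down"""
    o=robot.get_obs(); T=R.from_quat(o["tool_rot"]); a=np.radians(ang); 
    x=np.array([np.cos(a),np.sin(a),0]); z=np.array([0,0,-1.]); G=R.from_matrix(np.c_[x,np.cross(z,x),z])
    P=np.atleast_2d(P)
    for p in P: print("shift",(T.inv().apply(p-o["position"])*10).round(3),"turn",((T.inv()*G).as_rotvec()/(np.pi/2)).round(3), "dist mm",(np.linalg.norm(p-o["position"])*1e3).round())
E
python3 -c "
from g import *
go([[.276,.56,.33],[.4545,.3133,.30],[.4545,.3133,.25]],177.8)"
```

```text
shift [-0.002 -0.002 -0.973] turn [-0.001 -0.    -0.267] dist mm 97.0
shift [-2.694 -1.426 -0.672] turn [-0.001 -0.    -0.267] dist mm 312.0
shift [-2.694 -1.425 -0.172] turn [-0.001 -0.    -0.267] dist mm 305.0
```

Request:
move_arm --moves "0 0 -0.4 0 0 0 0.6; -0.2 -0.1 -0.8 0 0 -0.09 0.6; -0.6 -0.3 -0.9 0 0 -0.18 0.6; -1 -0.53 -0.95 0 0 -0.267 0.6; -1 -0.53 -0.95 0 0 -0.267 0.6"

```text
time: 0.6
position: [0.3454, 0.4653, 0.3294]
tool_rot: [0.021, 1.0, -0.001, 0.001]
ft_force: [0.3, 0.6, -0.1]
grip_width: 0.0565
grip_force: 0.0
```

```bash
python3 -c "
from g import *
print(robot.get_obs()['position'])
go([[.4545,.3133,.30],[.4545,.3133,.26]],177.8)"
```

```text
[0.34541003 0.46527471 0.3294226 ]
shift [-1.152 -1.473  0.299] turn [-0.001  0.001 -0.002] dist mm 189.0
shift [-1.151 -1.472  0.699] turn [-0.001  0.001 -0.002] dist mm 200.0
```

Request:
move_arm --moves "-0.3 -0.3 0 0 0 0 0.6; -0.6 -0.65 0 0 0 0 0.6; -0.85 -0.95 0 0 0 0 0.6; -1 -1 0.2 0 0 0 0.6; -1 -1 0.3 0 0 0 0.6"

```text
time: 1.1
position: [0.4396, 0.364, 0.2968]
tool_rot: [0.021, 1.0, -0.0, -0.001]
ft_force: [-0.2, -0.1, -0.6]
grip_width: 0.052
grip_force: 0.0
```

Request:
move_arm --moves "-0.15 -0.47 0.1 0 0 0 0.6; -0.15 -0.47 0.4 0 0 0 0.6; -0.15 -0.47 0.4 0 0 0 0.6; -0.15 -0.47 0.4 0 0 0 0.6"

```text
time: 1.5
position: [0.4505, 0.3185, 0.2581]
tool_rot: [0.019, 1.0, -0.0, -0.001]
ft_force: [0.4, -0.0, 0.1]
grip_width: 0.052
grip_force: 0.0
```

Run:
```python
from g import *
c=save("wrist","pics/w1.png"); cv2.imwrite("pics/w1b.png",cv2.resize(c["image"][:,:,::-1],(800,600)))
print(robot.get_obs()['position'],robot.get_obs()['tool_rot'])
print(proj(c,[[.4545,.3133,.159],[.5125,.3111,.159],[.3865,.3159,.159],[.4545,.3133,.141],[.654,.306,.04]])*1.5625)
```

```text
[0.45126758 0.31899328 0.25905339] [ 1.85166816e-02  9.99828497e-01  3.28958754e-04 -1.77499294e-06]
[[393.07192314 311.71890175]
 [393.42043566 403.67034864]
 [392.64833025 189.65652738]
 [393.51617979 303.43745073]
 [396.04425856 480.20813162]]
```

View pics/w1b.png

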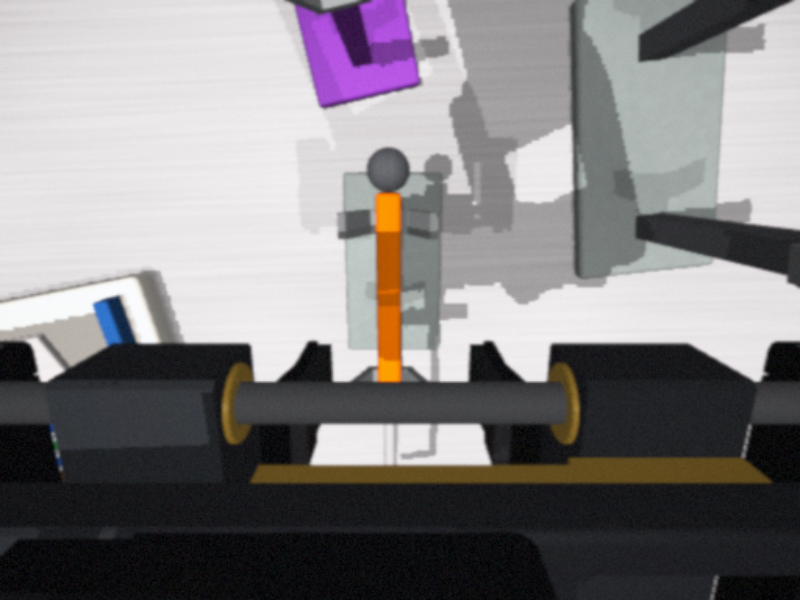

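The wrist picture shows the handle at column ~388, rows 191–382, lined up with the tool; it lies about 2–3 mm nearer -y than I had (predicted column 393).

Run:
```python
from g import *
go([[.4545,.3115,.20],[.4545,.3115,.1425]],177.8)
```

```text
shift [-0.035 -0.074  0.59 ] turn [ 0.    -0.     0.001] dist mm 60.0
shift [-0.035 -0.074  1.165] turn [ 0.    -0.     0.001] dist mm 117.0
```

Request:
move_arm --moves "-0.035 -0.074 0.3 0 0 0 0.6; -0.035 -0.074 0.6 0 0 0 0.6; -0.035 -0.074 0.85 0 0 0 0.6; -0.035 -0.074 0.96 0 0 0 0.6; -0.035 -0.074 0.96 0 0 0 0.6"

```text
time: 2.05
position: [0.4544, 0.3108, 0.1621]
tool_rot: [0.019, 1.0, -0.0, -0.001]
ft_force: [-0.5, 0.8, -0.7]
grip_width: 0.0526
grip_force: 0.0
```

Run:
```python
from g import *
print(robot.get_obs()['position'],robot.get_obs()['ft_force'])
go([[.4545,.3115,.1425]],177.8)
```

```text
[0.45436874 0.31081515 0.16212509] [-0.4627443   0.80986478 -0.72912353]
shift [-0.001  0.007  0.196] turn [-0.    -0.001  0.001] dist mm 20.0
```

Request:
move_arm --moves "0 0.007 0.1 0 0 0 0.6; 0 0.007 0.195 0 0 0 0.6; 0 0.007 0.195 0 0 0 0.4; 0 0.007 0.195 0 0 0 0.25; 0 0.007 0.195 0 0 0 0.1; 0 0.007 0.195 0 0 0 0.1; 0 0.007 0.195 0 0 0 0; 0 0.007 0.195 0 0 0 0; 0 0.007 0.195 0 0 0 0" --squeeze 40

```text
time: 2.95
position: [0.4551, 0.3109, 0.1433]
tool_rot: [0.019, 1.0, 0.0, 0.0]
ft_force: [-0.6, 0.8, 0.9]
grip_width: 0.0136
grip_force: 40.0
```

Request:
move_arm --moves "0 0 -0.1 0 0 0 0; 0 0 -0.35 0 0 0 0; 0 0 -0.65 0 0 0 0; 0 0 -0.95 0 0 0 0; 0 0 -1 0 0 0 0; 0 0 -1 0 0 0 0" --squeeze 60

```text
time: 3.55
position: [0.4551, 0.3108, 0.2437]
tool_rot: [0.019, 1.0, 0.0, 0.001]
ft_force: [-0.1, -0.1, -3.9]
grip_width: 0.0132
grip_force: 60.0
```

Run:
```python
from g import *
save("scene","pics/s1.png");save("top","pics/t1.png")
print(robot.get_obs()['position'],robot.get_obs()['ft_force'])
# station frame: refine from rails / slab by masks in clean start images
s=load("pics/s0.npz");t=load("pics/t0.npz")
for n,c,bx in(("t",t,(355,225,470,310)),):
    h=cv2.cvtColor(c["image"],cv2.COLOR_RGB2HSV); m=cv2.inRange(h,(100,110,50),(125,255,255)); b=(np.array(bx)/1.5625).astype(int)
    k=np.zeros_like(m);k[b[1]:b[3],b[0]:b[2]]=m[b[1]:b[3],b[0]:b[2]]
    N,l,st,ce=cv2.connectedComponentsWithStats(k)
    for i in range(1,N):
        if st[i,4]>25:
            y,x=np.nonzero(l==i);p=np.c_[x,y].astype(float);cc=p.mean(0);d=np.linalg.svd(p-cc)[2][0];a=(p-cc)@d
            e=[onz(c,cc+d*q,.049) for q in(a.max(),a.min())];v=e[0]-e[1]
            print(st[i],cc*1.5625,onz(c,cc,.049).round(4),"len",np.linalg.norm(v).round(3),"ang",np.degrees(np.arctan(v[1]/v[0])).round(2))
```

```text
[0.45377018 0.31019003 0.24158011] [-1.32392687  1.14861744 -2.4980284 ]
[284 147   9  38 112] [449.86049107 258.74720982] [ 0.5714 -0.1051  0.049 ] len 0.146 ang 9.23
[248 153  28   5  39] [408.17307692 241.82692308] [ 0.6126 -0.0037  0.049 ] len 0.104 ang -81.02
[235 154   8  39 109] [372.80676606 270.01146789] [0.5419 0.0816 0.049 ] len 0.148 ang 9.14
[249 161  29   6  44] [411.04403409 255.61079545] [ 0.5783 -0.0108  0.049 ] len 0.108 ang -80.91
[258 175  17   9 114] [415.30975877 279.30372807] [ 0.5199 -0.0211  0.049 ] len 0.06 ang -82.72
```

Run:
```python
from g import *
go([[.5062,-.0656,.29]],189.15)
```

```text
shift [-0.667 -3.736 -0.481] turn [-0.001 -0.002 -0.126] dist mm 383.0
```

Request:
move_arm --moves "0 0 -0.25 0 0 0 0; 0 -0.15 -0.48 0 0 0 0; -0.05 -0.4 -0.48 0 0 0 0; -0.1 -0.7 -0.48 0 0 0 0; -0.17 -1 -0.48 0 0 0 0"

```text
time: 4.15
position: [0.4667, 0.2091, 0.289]
tool_rot: [0.019, 1.0, -0.001, -0.002]
ft_force: [1.0, 0.2, -2.8]
grip_width: 0.0134
grip_force: 60.0
```

Request:
move_arm --moves "-0.06 -0.33 0 0 0 0 0; -0.12 -0.66 0 0 0 0 0; -0.2 -1 0 0 0 0 0"

```text
time: 4.45
position: [0.4828, 0.1083, 0.2889]
tool_rot: [0.019, 1.0, 0.0, -0.002]
ft_force: [0.7, 0.6, -2.7]
grip_width: 0.0134
grip_force: 60.0
```

Request:
move_arm --moves "-0.06 -0.33 0 0 0 0 0; -0.12 -0.66 0 0 0 0 0; -0.2 -0.95 0 0 0 -0.06 0; -0.2 -1 0 0 0 -0.126 0; -0.2 -1 0 0 0 -0.126 0"

```text
time: 4.95
position: [0.4995, 0.0077, 0.289]
tool_rot: [-0.078, 0.997, 0.001, -0.002]
ft_force: [0.1, -0.4, -2.4]
grip_width: 0.0138
grip_force: 60.0
```

Run:
```python
from g import *
print(robot.get_obs()['position'])
go([[.5062,-.0656,.29]],189.15)
```

```text
[0.49948275 0.00769676 0.28899997]
shift [ 0.048 -0.734 -0.011] turn [ 0.001 -0.003 -0.002] dist mm 74.0
```

Request:
move_arm --moves "0.02 -0.35 0 0 0 0 0; 0.048 -0.734 0 0 0 0 0; 0.048 -0.734 0 0 0 0 0; 0.048 -0.734 0 0 0 0 0"

```text
time: 5.35
position: [0.5065, -0.064, 0.2898]
tool_rot: [-0.078, 0.997, 0.001, -0.001]
ft_force: [0.8, 0.6, -3.0]
grip_width: 0.0131
grip_force: 60.0
```

Run:
```python
from g import *
o=robot.get_obs();print(o['position'],o["ft_force"])
a=save("scene","pics/s2.png");b=save("top","pics/t2.png")
ca=a["image"][180:290,150:300];cb=b["image"][90:220,190:340]
f=lambda i:cv2.resize(i[:,:,::-1],(400,int(400*i.shape[0]/i.shape[1])),interpolation=cv2.INTER_CUBIC)
A,B=f(ca),f(cb);h=max(len(A),len(B));pad=lambda i:cv2.copyMakeBorder(i,0,h-len(i),0,0,cv2.BORDER_CONSTANT)
cv2.imwrite("pics/c2.png",np.hstack([pad(A),pad(B)]))
u=np.array([.9873,.159,0]);v=np.array([-.159,.9873,0])
ro=o['position']+[0,0,.0067]
pts=np.array([ro+.2*u,ro+.2*u-[0,0,.114],[.6965,.0106,.038],[.6965,.0106,.038]-.0239*v+[0,0,.044]])
sc=400/150
print((proj(a,pts)-[150,180])*sc);print((proj(b,pts)-[190,90])*sc+[400,0])
```

```text
[ 0.50654099 -0.06395121  0.28978163] [ 0.77820371  0.62761274 -2.98482849]
[[ 95.17250152  18.50614597]
 [108.19708171  67.05347711]
 [144.08008489 135.85478947]
 [128.37197192 111.64782006]]
[[621.38320389  47.39348809]
 [615.48590449  79.94638693]
 [579.97953254 118.43317405]
 [597.51698216 106.59028285]]
```

View pics/c2.png

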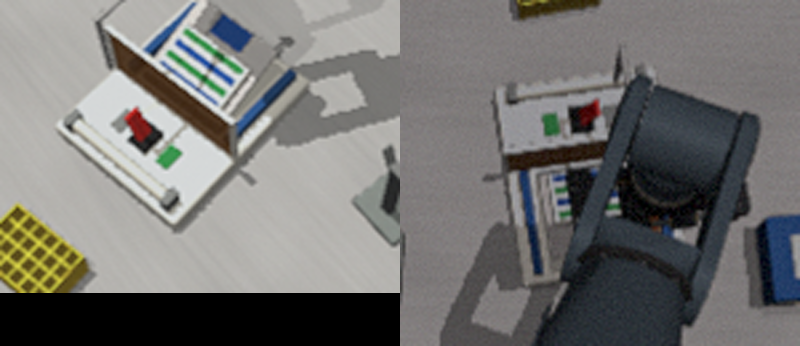

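Left crop (scene): the leg hangs free at (108,20)–(108,65), with the paddle base at (145,138) leaning to the grey mark. Right crop (top): leg at (620,47)–(616,80). Both match the projected points, so I'll descend.

Request:
move_arm --moves "0 0 0.2 0 0 0 0; 0 0 0.5 0 0 0 0; 0 0 0.8 0 0 0 0; 0 0 1 0 0 0 0; 0 0 1 0 0 0 0"

```text
time: 5.95
position: [0.5048, -0.0621, 0.1883]
tool_rot: [-0.08, 0.997, 0.002, -0.004]
ft_force: [-0.2, 0.4, -2.2]
grip_width: 0.0138
grip_force: 60.0
```

Request:
move_arm --moves "0 0 0.16 0 0 0 0; 0 0.1 0.16 0 0 0 0; 0 0.2 0.16 0 0 0 0; 0 0.26 0.16 0 0 0 0; 0 0.32 0.16 0 0 0 0; 0 0.37 0.16 0 0 0 0; 0 0.42 0.16 0 0 0 0; 0 0.46 0.16 0 0 0 0; 0 0.49 0.16 0 0 0 0; 0 0.49 0.16 0 0 0 0"

```text
time: 6.95
position: [0.4996, -0.0157, 0.175]
tool_rot: [-0.08, 0.997, 0.0, 0.0]
ft_force: [0.4, 0.1, -1.8]
grip_width: 0.0139
grip_force: 60.0
```

```bash
cat > look.py <<'E'
import sys
from g import *
o=robot.get_obs();print(o['position'],o["ft_force"],o["moment"])
n=sys.argv[1];a=save("scene",f"pics/{n}.png")
cv2.imwrite(f"pics/{n}c.png",cv2.resize(a["image"][180:290,150:300,::-1],(600,440),interpolation=cv2.INTER_CUBIC))
E
python3 look.py s3
```

```text
[ 0.49959349 -0.01571942  0.17504516] [ 0.44668548  0.05759762 -1.79257432] [-0.17224295 -0.30305177 -0.19913566]
```

View pics/s3c.png

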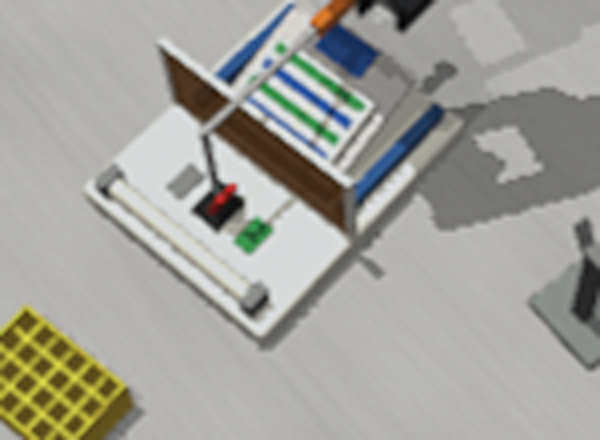

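The leg (205,135)–(218,185) is against the paddle (225,195), which now leans to the green side but may not be at its stop, so I'll push a little further.

Request:
move_arm --moves "0 0.03 0 0 0 0 0; 0 0.05 0 0 0 0 0; 0 0.06 0 0 0 0 0; 0 0.06 0 0 0 0 0"

```text
time: 7.4
position: [0.4982, -0.0101, 0.1749]
tool_rot: [-0.08, 0.997, 0.0, -0.0]
ft_force: [0.1, -1.1, -2.6]
grip_width: 0.0135
grip_force: 60.1
```

Run:
```python
from g import *
o=robot.get_obs();print(o['position'],o["ft_force"],o["moment"])
```

```text
[ 0.49822365 -0.0100622   0.17493009] [ 0.07418144 -1.08463009 -2.58231435] [-0.29535738 -0.16888754 -0.26939875]
```

Request:
move_arm --moves "0 0.02 0 0 0 0 0; 0 0.03 0 0 0 0 0; 0 0.03 0 0 0 0 0; 0 0.03 0 0 0 0 0"

```text
time: 7.8
position: [0.498, -0.0074, 0.1751]
tool_rot: [-0.08, 0.997, -0.0, -0.0]
ft_force: [0.2, -2.9, -1.8]
grip_width: 0.0134
grip_force: 60.4
```

Request:
move_arm --moves "0 0.02 0 0 0 0 0; 0 0.03 0 0 0 0 0; 0 0.03 0 0 0 0 0; 0 0.03 0 0 0 0 0"

```text
time: 8.2
position: [0.4976, -0.0044, 0.1751]
tool_rot: [-0.08, 0.997, -0.0, -0.0]
ft_force: [-1.4, -4.5, -0.8]
grip_width: 0.0134
grip_force: 61.0
```

```bash
python3 look.py s4
```

```text
[ 0.49763671 -0.00439973  0.17510951] [-1.40330032 -4.5105273  -0.83895795] [-1.10460665 -0.0029848  -0.82288295]
```

View pics/s4c.png

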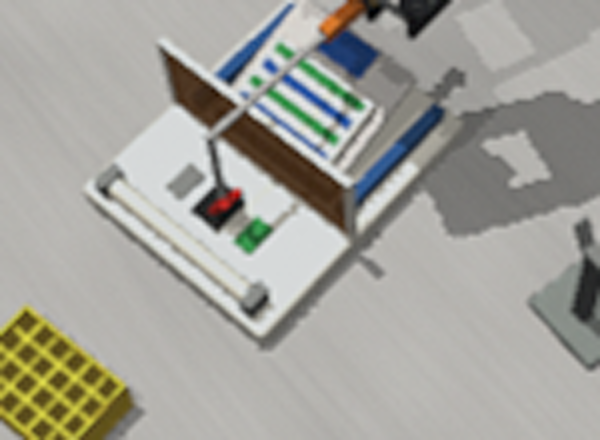

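Force rises from 1.1 to 4.5 N over the last 6 mm and the paddle (230,203) leans fully to green: it is at its stop. Back off and lift.

Request:
move_arm --moves "0 -0.1 0 0 0 0 0; 0 -0.25 0 0 0 0 0; 0 -0.25 -0.2 0 0 0 0; 0 -0.25 -0.55 0 0 0 0; 0 -0.25 -1 0 0 0 0; 0 -0.25 -1 0 0 0 0; 0 -0.25 -1 0 0 0 0"

```text
time: 8.95
position: [0.5019, -0.0293, 0.2756]
tool_rot: [-0.08, 0.997, 0.0, 0.001]
ft_force: [-0.8, 0.2, -3.1]
grip_width: 0.0137
grip_force: 60.0
```

Run:
```python
from g import *
go([[.4551,.3108,.29]],177.8)
```

```text
shift [-0.08   3.432 -0.144] turn [0.    0.001 0.126] dist mm 344.0
```

Request:
move_arm --moves "0 0 -0.14 0 0 0 0; 0 0.2 -0.14 0 0 0 0; 0 0.5 -0.14 0 0 0 0; -0.02 0.8 -0.14 0 0 0 0; -0.02 1 -0.14 0 0 0 0"

```text
time: 9.45
position: [0.4857, 0.0718, 0.2866]
tool_rot: [-0.08, 0.997, 0.001, -0.003]
ft_force: [0.6, -0.0, -3.1]
grip_width: 0.0132
grip_force: 60.0
```

Request:
move_arm --moves "0 0.33 0 0 0 0 0; 0 0.66 0 0 0 0 0; -0.02 1 0 0 0 0 0"

```text
time: 9.75
position: [0.4718, 0.1699, 0.2865]
tool_rot: [-0.08, 0.997, 0.0, -0.003]
ft_force: [0.4, 0.5, -2.2]
grip_width: 0.0132
grip_force: 60.0
```

Request:
move_arm --moves "0 0.33 0 0 0 0 0; 0 0.66 0 0 0 0 0; -0.02 0.95 0 0 0 0.06 0; -0.02 1 0 0 0 0.126 0; -0.02 1 0 0 0 0.126 0; -0.02 1 0 0 0 0.126 0"

```text
time: 10.35
position: [0.4589, 0.2676, 0.2872]
tool_rot: [0.018, 1.0, -0.001, -0.002]
ft_force: [0.8, -0.5, -1.6]
grip_width: 0.0132
grip_force: 60.0
```

Run:
```python
from g import *
go([[.4551,.3108,.285]],177.8)
o=robot.get_obs(); 
s=save("scene","pics/s5.png"); t=save("top","pics/t5.png"); w=save("wrist","pics/w5.png")
Z=o['position'][2]+.0067
# handle direction
for n,c in(("s",s),("t",t),("w",w)):
    m=cv2.inRange(cv2.cvtColor(c["image"],cv2.COLOR_RGB2HSV),(5,150,100),(20,255,255)); N,l,st,ce=cv2.connectedComponentsWithStats(m)
    i=1+np.argmax(st[1:,4]); y,x=np.nonzero(l==i);p=np.c_[x,y].astype(float);q=p.mean(0);d=np.linalg.svd(p-q)[2][0];a=(p-q)@d
    e=[onz(c,q+d*k,Z+.008) for k in(a.max(),a.min())];v=e[0]-e[1];print(n,st[i],np.round(e,4).tolist(),np.degrees(np.arctan(v[1]/v[0])))
f=lambda i:cv2.resize(i[:,:,::-1],(400,300),interpolation=cv2.INTER_CUBIC)
cv2.imwrite("pics/c5.png",np.hstack([f(s["image"][180:330,240:440]),f(w["image"])]))
tip=o['position']+np.array([.2*.99926,-.2*.0384,.0067])
print((proj(s,[tip,tip-[0,0,.114]])-[240,180])*2)
```

```text
shift [0.053 0.431 0.021] turn [-0.001 -0.003  0.002] dist mm 43.0
s [292 206  12   9  52] [[0.5144, 0.2674, 0.3019], [0.4722, 0.27, 0.3019]] -3.556011190420888Traceback (most recent call last):
  File "<stdin>", line 9, in <module>
    return _wrapfunc(a, 'argmax', axis=axis, out=out, **kwds)
    return bound(*args, **kwds)
ValueError: attempt to get argmax of an empty sequence
```

Run:
```python
from g import *
s=load("pics/s5.npz");w=load("pics/w5.npz");o=robot.get_obs()
m=cv2.inRange(cv2.cvtColor(w["image"],cv2.COLOR_RGB2HSV),(5,150,80),(20,255,255));m[240:]=0
y,x=np.nonzero(m);Z=o['position'][2]+.0157
r=[(x[y==k].mean(),k) for k in np.unique(y)];P=np.array([onz(w,q,Z) for q in(r[3],r[len(r)//2],r[-4])]);print(P.round(4))
v=P[0]-P[2];print(np.degrees(np.arctan(v[1]/v[0])))
f=lambda i:cv2.resize(i[:,:,::-1],(400,300),interpolation=cv2.INTER_CUBIC)
cv2.imwrite("pics/c5.png",np.hstack([f(s["image"][180:330,240:440]),f(w["image"])]))
tip=o['position']+np.array([.2*.99926,-.2*.0384,.0067])
print((proj(s,[tip,tip-[0,0,.114]])-[240,180])*2)
```

```text
[[0.3935 0.2687 0.3041]
 [0.4198 0.2677 0.3041]
 [0.4489 0.266  0.3041]]
-2.8294509601263043
[[ 30.6730605  121.62350098]
 [ 29.7534393  152.31134623]]
```

View pics/c5.png

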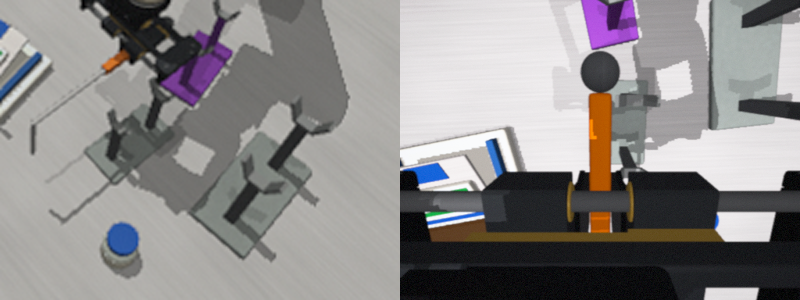

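Left crop: leg from (33,123) to (33,153), as predicted; right crop: handle still straight in the grip. The rod did not slip, so I can return it to the grasp pose.

Request:
move_arm --moves "0.02 0.15 0 0 0 0 0; 0.053 0.35 0 0 0 0 0; 0.053 0.431 0.02 0 0 0 0; 0.053 0.431 0.3 0 0 0 0; 0.053 0.431 0.6 0 0 0 0; 0.053 0.431 0.85 0 0 0 0; 0.053 0.431 0.85 0 0 0 0; 0.053 0.431 0.85 0 0 0 0"

```text
time: 11.3
position: [0.4565, 0.3117, 0.2041]
tool_rot: [0.019, 1.0, -0.0, -0.0]
ft_force: [-0.0, -0.4, -1.9]
grip_width: 0.0135
grip_force: 60.0
```

Run:
```python
from g import *
print(robot.get_obs()['position'])
go([[.4551,.3108,.144]],178.1)
```

```text
[0.45650281 0.3116544  0.2041339 ]
shift [ 0.014 -0.009  0.601] turn [-0.    -0.    -0.003] dist mm 60.0
```

Request:
move_arm --moves "0.014 -0.009 0.2 0 0 0 0; 0.014 -0.009 0.4 0 0 0 0; 0.014 -0.009 0.52 0 0 0 0; 0.014 -0.009 0.6 0 0 0 0; 0.014 -0.009 0.6 0 0 0 0; 0.014 -0.009 0.6 0 0 0 0"

```text
time: 11.9
position: [0.4555, 0.311, 0.1448]
tool_rot: [0.019, 1.0, 0.0, 0.001]
ft_force: [-0.2, 0.5, -1.8]
grip_width: 0.0132
grip_force: 60.0
```

Request:
move_arm --moves "0 0 0.015 0 0 0 0; 0 0 0.015 0 0 0 0; 0 0 0.015 0 0 0 0.2; 0 0 0.015 0 0 0 0.3; 0 0 0.015 0 0 0 0.45; 0 0 0.015 0 0 0 0.6; 0 0 0.015 0 0 0 0.6; 0 0 -0.3 0 0 0 0.6; 0 0 -0.7 0 0 0 0.6; 0 0 -1 0 0 0 0.6; 0 0 -1 0 0 0 0.6; 0 0 -1 0 0 0 0.6"

```text
time: 13.1
position: [0.4548, 0.3107, 0.2445]
tool_rot: [0.019, 1.0, 0.0, 0.001]
ft_force: [0.2, 0.2, -0.5]
grip_width: 0.0523
grip_force: 0.0
```

Run:
```python
from g import *
print(robot.get_obs()['position'])
s=save("scene","pics/s6.png"); w=save("wrist","pics/w6.png"); s0=load("pics/s0.npz"); w1=load("pics/w1.npz")
for n,c in(("s0",s0),("s6",s)):
    m=cv2.inRange(cv2.cvtColor(c["image"],cv2.COLOR_RGB2HSV),(5,150,80),(20,255,255));m[:,:270]=0;m[:200]=0;m[260:]=0;m[:,350:]=0
    p=np.argwhere(m)[:,::-1].astype(float);q=p.mean(0);print(n,len(p),q,onz(c,q,.157))
for n,c in(("w1",w1),("w6",w)):
    m=cv2.inRange(cv2.cvtColor(c["image"],cv2.COLOR_RGB2HSV),(5,150,80),(20,255,255));m[244:]=0
    p=np.argwhere(m)[:,::-1];ys=np.unique(p[:,1]);r=[(p[p[:,1]==k,0].mean(),k) for k in ys];e=np.array([onz(c,r[2],.159),onz(c,r[-3],.159)]);print(n,e.round(4).tolist(),np.degrees(np.arctan((e[1]-e[0])[1]/(e[1]-e[0])[0])))
f=lambda i:cv2.resize(i[:,:,::-1],(400,300),interpolation=cv2.INTER_CUBIC)
cv2.imwrite("pics/c6.png",np.hstack([f(s["image"][170:320,150:350]),f(w["image"])]))
tab=np.array([.512,-.018]);go([[*tab,.30]],189.15)
```

```text
[0.45483829 0.31070516 0.24451345]
s0 141 [310.73049645 232.85106383] [0.45104951 0.31399659 0.157     ]
s6 102 [307.09803922 235.53921569] [0.4678972  0.31291624 0.157     ]
w1 [[0.3893, 0.313, 0.159], [0.4942, 0.2987, 0.159]] -7.755178884369797
w6 [[0.3898, 0.3121, 0.159], [0.4922, 0.3144, 0.159]] 1.3122620020750477
shift [-0.706 -3.258 -0.57 ] turn [-0.001 -0.002 -0.126] dist mm 338.0
```

View pics/c6.png

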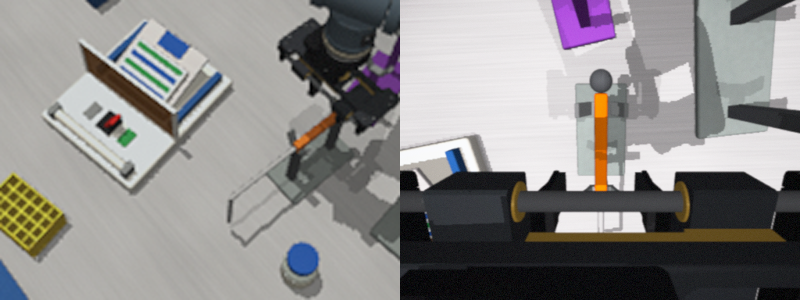

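Left crop: rod lies in both forks with leg hanging at (230,210), paddle on the green side. Right crop: handle straight in the stand, rear end within 1 mm of the start. Next the tab.

Request:
move_arm --moves "0 0 -0.2 0 0 0 0.3; -0.05 -0.15 -0.35 0 0 0 0; -0.1 -0.4 -0.35 0 0 0 0; -0.15 -0.7 -0.35 0 0 0 0; -0.23 -1 -0.35 0 0 0 0" --squeeze 20

```text
time: 13.7
position: [0.4727, 0.2089, 0.2773]
tool_rot: [0.019, 1.0, -0.0, -0.002]
ft_force: [0.6, 0.2, 0.3]
grip_width: 0.0199
grip_force: 0.0
```

Request:
move_arm --moves "-0.07 -0.33 0 0 0 0 0; -0.14 -0.66 0 0 0 0 0; -0.22 -1 0 0 0 0 0"

```text
time: 14.0
position: [0.4911, 0.1079, 0.2773]
tool_rot: [0.019, 1.0, 0.0, -0.002]
ft_force: [1.2, -0.5, -0.5]
grip_width: 0.0015
grip_force: 0.0
```

Request:
move_arm --moves "-0.07 -0.33 0 0 0 0 0; -0.14 -0.66 0 0 0 0 0; -0.22 -0.95 0 0 0 -0.06 0; -0.22 -1 0 0 0 -0.126 0; -0.22 -1 0 0 0 -0.126 0"

```text
time: 14.5
position: [0.5096, 0.0072, 0.2773]
tool_rot: [-0.078, 0.997, 0.001, -0.002]
ft_force: [0.2, -0.2, -0.4]
grip_width: 0.0003
grip_force: 0.0
```

Run:
```python
from g import *
print(robot.get_obs()['position'])
s=save("scene","pics/s7.png")
go([[.506,-.0195,.20],[.506,-.0195,.12],[.506,-.0195,.062]],189.15)
```

```text
[0.50955323 0.00717848 0.2772675 ]
shift [ 0.074 -0.269  0.774] turn [ 0.001 -0.002 -0.002] dist mm 82.0
shift [ 0.071 -0.27   1.574] turn [ 0.001 -0.002 -0.002] dist mm 160.0
shift [ 0.069 -0.271  2.154] turn [ 0.001 -0.002 -0.002] dist mm 217.0
```

Request:
move_arm --moves "0.03 -0.15 0.2 0 0 0 0; 0.072 -0.27 0.5 0 0 0 0; 0.072 -0.27 0.8 0 0 0 0; 0.072 -0.27 1 0 0 0 0; 0.072 -0.27 1 0 0 0 0"

```text
time: 15.05
position: [0.5046, -0.0179, 0.1759]
tool_rot: [-0.079, 0.997, 0.002, -0.004]
ft_force: [-0.7, 0.1, -0.8]
grip_width: 0.0005
grip_force: 0.0
```

Request:
move_arm --moves "0 0 0.2 0 0 0 0; 0 0 0.4 0 0 0 0; 0 0 0.55 0 0 0 0; 0 0 0.7 0 0 0 0; 0 0 0.8 0 0 0 0; 0 0 0.9 0 0 0 0; 0 0 1 0 0 0 0; 0 0 1 0 0 0 0"

```text
time: 15.85
position: [0.507, -0.0193, 0.0786]
tool_rot: [-0.08, 0.997, 0.0, -0.001]
ft_force: [-1.2, 0.7, 5.6]
grip_width: 0.0006
grip_force: 2.5
```

Contact with 5.6 N at TCP z = 0.079; go on to the stop.

Request:
move_arm --moves "0 0 0.06 0 0 0 0; 0 0 0.11 0 0 0 0; 0 0 0.15 0 0 0 0; 0 0 0.17 0 0 0 0; 0 0 0.17 0 0 0 0"

```text
time: 16.35
position: [0.5059, -0.0195, 0.0625]
tool_rot: [-0.08, 0.997, 0.0, -0.002]
ft_force: [-5.2, -2.7, 7.5]
grip_width: 0.0008
grip_force: 3.7
```

Request:
move_arm --moves "0 0 0.015 0 0 0 0; 0 0 0.025 0 0 0 0; 0 0 0.025 0 0 0 0; 0 0 0.025 0 0 0 0"

```text
time: 16.75
position: [0.5059, -0.0195, 0.0619]
tool_rot: [-0.08, 0.997, -0.0, -0.001]
ft_force: [-6.5, -1.5, 21.4]
grip_width: 0.0006
grip_force: 10.6
```

At the stop (21 N, below the 40 N limit). Hold, then release upward.

Request:
move_arm --moves "0 0 0 0 0 0 0; 0 0 0 0 0 0 0; 0 0 0 0 0 0 0; 0 0 0 0 0 0 0; 0 0 0 0 0 0 0; 0 0 0 0 0 0 0; 0 0 0 0 0 0 0; 0 0 0 0 0 0 0; 0 0 0 0 0 0 0; 0 0 0 0 0 0 0"

```text
time: 17.75
position: [0.5059, -0.0195, 0.0619]
tool_rot: [-0.08, 0.997, -0.0, -0.001]
ft_force: [-8.1, -1.5, 21.0]
grip_width: 0.0003
grip_force: 10.6
```

Request:
move_arm --moves "0 0 -0.08 0 0 0 0; 0 0 -0.16 0 0 0 0; 0 0 -0.24 0 0 0 0; 0 0 -0.32 0 0 0 0; 0 0 -0.4 0 0 0 0; 0 0 -0.5 0 0 0 0; 0 0 -0.65 0 0 0 0; 0 0 -0.85 0 0 0 0; 0 0 -1 0 0 0 0; 0 0 -1 0 0 0 0"

```text
time: 18.75
position: [0.5075, -0.0197, 0.1609]
tool_rot: [-0.08, 0.997, -0.0, 0.001]
ft_force: [1.0, 0.2, 0.1]
grip_width: 0.0003
grip_force: 0.0
```

Request:
move_arm --moves "0 0 -0.4 0 0 0 0; 0 0 -0.8 0 0 0 0; 0 0 -0.8 0 0 0 0; 0 0 -0.8 0 0 0 0; 0 0 -0.8 0 0 0 0; 0 0 -0.8 0 0 0 0"

```text
time: 19.35
position: [0.5061, -0.0192, 0.2378]
tool_rot: [-0.08, 0.997, 0.001, -0.002]
ft_force: [-0.4, -0.5, -0.0]
grip_width: 0.0003
grip_force: 0.0
```

Run:
```python
from g import *
o=robot.get_obs();print(o['position'],o['ft_force'],abs(o['joint_velocities']).max())
s=save("scene","pics/s8.png"); cv2.imwrite("pics/s8b.png",cv2.resize(s["image"][140:340,130:400,::-1],(800,593),interpolation=cv2.INTER_CUBIC))
```

```text
[ 0.5060832  -0.01920494  0.23777876] [-0.37485777 -0.47824637 -0.00694783] 0.009786327719450772
```

View pics/s8b.png

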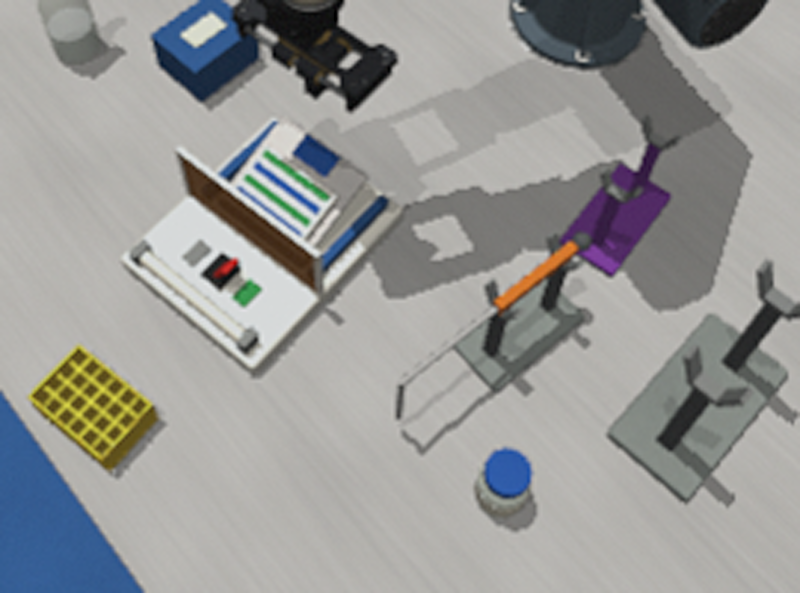

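The rod lies on its stand (handle 500–590, 245–305, leg at 400,400), the table has risen again, and the paddle (228,270) leans to green. One quick check of the paddle against the at-stop picture.

Run:
```python
from h import *
for n in("s4","s6","s8"):
    c=load(f"pics/{n}.npz");m=cv2.inRange(cv2.cvtColor(c["image"],cv2.COLOR_RGB2HSV),(0,150,90),(4,255,255));m[:,:185]=0;m[:,225:]=0;m[:205]=0;m[250:]=0
    p=np.argwhere(m);print(n,len(p),p.mean(0)[::-1])
pv=np.array([.6965,.0106,.038]);v=np.array([-.159,.9873,0])
for a in(.3,.4,.5): print(a,proj(c,[pv+.03*(np.sin(a)*v+[0,0,np.cos(a)]),pv+.05*(np.sin(a)*v+[0,0,np.cos(a)])]).tolist())
y,x=np.nonzero(m);print(x.min(),x.max(),y.min(),y.max())
```

```text
s4 21 [205.76190476 230.23809524]
s6 23 [205.82608696 230.        ]
s8 24 [205.83333333 230.08333333]
0.3 [[204.91668197094603, 228.7984445870522], [205.52813970923825, 227.3177930552623]]
0.4 [[205.49057283565432, 229.35765382289154], [206.4979272315735, 228.2624708377584]]
0.5 [[206.04956245392734, 229.93303030220855], [207.44217675428135, 229.23481828778966]]
202 209 228 232
```

Unchanged from the at-stop picture. Handing in.

```bash
python3 -c "
from rig import robot
print(robot.hand_in())"
```

```text
the job is handed in; nothing more can be done
None
```

The job is handed in (no verdict was returned): the switch was pushed over to its stop on the green side with the rod, the rod laid back on its stand and let go, and the tilt table pressed down to its stop for over a second and let rise again, at about 19 s of the 64 s allowed.

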